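# Reset the hung kitchen timer with the pick

### The arm

A 7-joint arm with a two-finger parallel gripper is mounted at the origin on a cart in front of the work surface, level with it; the furniture and walls round the work are solid. World frame = base frame: x ahead of the robot, y to its left, z up, the work surface at z = 0. Lengths are in m, angles in rad, forces in N, time in s.
With the tool pointing down it reaches from about 0.4 to 0.85 m from the base axis. Payload 6.9 kg.
Tool frame: the origin (TCP) lies at the very end of the fingers, on their centre line; the grasp point (between the pads) lies 19 mm behind it (grasp_offset is the distance from the TCP to the grasp point, in m); z points along the fingers, y is the line along which they close (so a half turn about z gives the same grasp; the last joint's range is limited). The gripper opens to 85 mm and grips with 20 to 120 N. Pads are 22 mm wide; open, the fingers measure 114 mm over their backs; the gripper's body (76 mm by 85 mm) begins 54 mm behind the grasp point. The pads swing forward as they close: fully open they stand 13 mm farther back than shut.
Start: joints at [1.351, 0.507, -0.238, 1.5, 0.126, 1.149, -0.155], TCP at [0.2, -0.592, 0.231] pointing down, gripper open.
Joint ranges: [-3.08, 3.08], [-0.24, 2.05], [-1.43, 1.35], [0, 2.5], [-1.52, 4.66], [0.17, 1.96], [-2.89, 2.89]. Speed limits (rad/s): [2.39, 2.39, 3.14, 3.14, 3.14, 3.14, 3.14].

### API

Orientations are given as a rotation vector (axis times angle).
In Python, from station import * gives the robot as it stands.
- The arm moves only by the tool send_rows, never from a script. Its argument "series" is a list of rows, each a list of 7 numbers: the shift along the world's x, y, z in m, then the turn, a rotation vector about the world's x, y, z in units of 6 degrees (1.0 is 6 degrees), then the opening, from -1 (shut) to 1 (fully open). In form: [[tx, ty, tz, rx, ry, rz, gripper], ...]. A call has 1 to 5 rows; each row is the pose to reach, as a shift and turn from the pose commanded when the call began; what a row does not reach only later rows make up. A row lasts 1/8 s, in which the tool goes at most 62.5 mm and 10.7 degrees, less where a joint would pass 70% of its speed; a pose out of reach is approached as far as the arm can. A call with a gripper value outside its range is refused whole. The fingers move at their own pace and stop on an object; the grip force is fixed at half the most. Time passes only in rows, so rows that repeat a pose let the fingers close. It gives the time, the measured TCP pose, the force, the opening and the grip force at its end, in the units of the state.
- observe(): the state, without advancing time (a new reading comes with each control period).
- grab_frame(name): name is "scene" or "top" or "wrist"; returns a dict with "color" (400x640x3 uint8, red, green, blue), "intrinsics" (3x3 intrinsics, pixels), "k1" (the pictures are not rectified: a ray, as slopes to the right and down, at radius r is drawn at 1 + k1 r^2 times it, then the intrinsics apply), "T" (4x4, takes a point from camera to world coordinates). Camera axes: x right, y down, z forward; pixel columns grow to the right and rows downward; lengths in m; the calibration is good to about 2 mm. A picture is of the moment at which its call begins. There is no depth.
- hand_in(): hands the job in; it is judged then, once.
Trained networks look in the newest picture that a camera, given by its name, has taken for a name from the list of things; names that differ only in an ending like _2 or _b are one class to them, and where a whole thing is asked for, a point or a joint stands for the part that bears it (a point fixed in the world has none). Each returns a list of dicts, best first, with "confidence" (0 to 1); they miss things now and then, are a little off and sometimes report something else, mostly with a low value. They report only what shows in the picture. A call takes as long as a camera call. They do not tell look-alikes from the thing itself.
- recognise(name, camera): "position" ([row, column] in pixels, amid what is visible of it).
The state is a dict: "t": time; "joints": joint angles; "joint_velocities": joint speeds; "tau": joint torques, N m; "eef_pos": TCP position; "tcp_rot": TCP orientation; "contact_force": force on the tool from outside, world axes, zero at the start; "ft_torque": the same for the moment, N m; "finger_gap": opening from 0.0 (shut) to 1.0 (fully open); "grasp_force": force on a finger pad.
Only numpy, scipy, OpenCV 4.12 (cv2) and the standard library are available. Lean on these libraries where they do the work, as an engineer would, in place of code of your own. Each camera call takes 0.05 s, during which the arm holds its last target. There are 200 camera calls.

### The job

The kitchen timer has hung. Take the yellow-handled pick from its wooden rest, use its tip to push the red button recessed in the timer's front all the way in and hold it there for two seconds, then let the button spring out and lay the pick back across both bars of its rest. Leave the salt shaker, the steel tumbler and the mug standing where they are.

Things in the scene. Friction and masses are not known exactly. Their poses are not given: they have to be found in the camera images.
- pick_grip (a point): Centre of the pick's handle, the place to grip, across its 14 mm width. Loose, 40 to 70 g, lying level with its tip away from the robot, its axis 37 mm above the worktop. Yellow square handle 14 x 14 x 110 mm (55 mm either way from here) with black bands, then a steel shaft 6 mm thick. x axis: along the tool toward the tip. Mass centre within 10 mm of here.
- pick_tip (a point): The very end of the pick's steel shaft, on the tool's axis, 120 mm from pick_grip. Same axes as pick_grip.
- reset_hole (a point): Centre of the mouth of the round, level hole in the timer's front, flush with the face, ringed in orange, 70 mm above the worktop. 17 mm in diameter, 20 mm deep: too small for fingers. x axis: straight into the timer, square to its front; y: along its width; z: up.
- timer: Kitchen timer, fixed: upright white and grey case 150 mm wide (y), 70 mm deep (x), 130 mm high, origin at the centre of its underside, front toward -x. Screen above the hole and three big keys below it stand out less than 5 mm. It and a pale pot with a tan lid (131 mm across, 176 mm high) share two places side by side and may be either way round.
- button_face (a point): Centre of the outer face of the red button inside the hole, 14 mm in diameter; at rest it lies 8 mm behind the mouth of the hole, fully in 14 mm behind. Same axes as reset_hole.
- reset_button (a joint): Travel of the red button in m: 0 out, 0.006 fully in, pushed along the x axis of reset_hole. A spring pushes it out with about 2 N at rest and 5 N fully in; it does not latch.
- rest: Wooden rest of the pick, fixed. Origin at the centre of its underside, x the way the pick lies, z up. Two bars along y, 35 mm before and behind the origin, 12 mm wide, tops 30 mm above the worktop, ends raised to 38 mm with 100 mm between them; between the bars it is open down to a foot 5 mm high, 100 x 112 mm. A pick laid on it has its axis 37 mm above the worktop.
- steel_tumbler_mid (a point): Bystander: plain steel tumbler 72 mm across, 95 mm high, loose; point at its middle half-way up.
- shaker_mid (a point): Bystander: salt shaker 44 mm across, 90 mm high, loose; point at its middle half-way up.
- mug_mid (a point): Bystander: teal mug 81 x 113 mm, 113 mm high, loose; point at its middle half-way up.
Mind the look-alikes: they are no part of the job. Of the things that look like the part that bears pick_grip, the smaller one is meant.

How it is judged:
By the outcome, as a careful person would: the job done as asked, in the order asked, and still so for the second after the job is handed in, with the robot touching nothing.
It also fails if it takes over 46 s, if anything falls off the work surface, if the arm or the gripper's body presses on something with over 40 N, if the wrist force passes 120 N, or if a joint passes its speed limit or range.

## Working session

There is one attempt and no reset: what is moved stays moved. The work goes in short steps, Python scripts to look and compute and a tool call to move; the robot and the scene stay as the last step left them, time stands still between calls to the robot, and variables do not carry over. Pictures are saved under pics/ and viewed, at most 10 in all, crops included, and the job is handed in when it is done.

Besides the shell and the picture viewer there is one more tool, called after "Request:" as name([rows], argument=value, ...), one row to a line, values as JSON. send_rows: Moves the arm, as the interface text tells. Its arguments: {"type":"object","properties":{"series":{"type":"array","items":{"type":"array","items":{"type":"number"}}}},"required":["series"]}

```bash
mkdir -p pics
cat > h.py <<'E'
from station import *
import numpy as np, cv2
from scipy.spatial.transform import Rotation as R
def save(n,f): 
    g=grab_frame(n); cv2.imwrite(f,g["color"][:,:,::-1]); return g
def ray(g,rc):
    K=np.array(g["intrinsics"],float);T=np.array(g["T"])
    p=cv2.undistortPoints(np.array([[[rc[1],rc[0]]]],float),K,np.array([g["k1"],0,0,0,0.]))[0,0]
    d=T[:3,:3]@np.array([p[0],p[1],1]);return T[:3,3],d/np.linalg.norm(d)
def atz(g,rc,z):
    o,d=ray(g,rc);return o+d*(z-o[2])/d[2]
def proj(g,P):
    T=np.linalg.inv(np.array(g["T"]));c=T[:3,:3]@np.array(P)+T[:3,3];x=c[:2]/c[2]
    x=x*(1+g["k1"]*(x@x));K=np.array(g["intrinsics"]);return [K[1,1]*x[1]+K[1,2],K[0,0]*x[0]+K[0,2]]
E
python3 - <<'E'
from h import *
s=observe();print(s["t"],s["eef_pos"],s["tcp_rot"],s["finger_gap"])
Z=dict(pick_grip=.037,pick_tip=.037,reset_hole=.07,timer=.065,rest=.02,steel_tumbler_mid=.0475,shaker_mid=.045,mug_mid=.0565)
for c in("top","scene"):
    g=save(c,f"pics/{c}0.png");print(c,np.round(np.array(g["T"])[:3],3).tolist())
    for n,z in Z.items():
        for r in recognise(n,c)[:3]:print(n,np.round(r["position"]),round(r["confidence"],2),np.round(atz(g,r["position"],z),3))
E
```

```text
0.0 [ 0.19981064 -0.5916792   0.23044785] [-3.09830893e+00 -5.09256604e-01  5.34876206e-04] 0.9983054067669611
top [[-0.068, -0.976, 0.206, 0.315], [-0.998, 0.067, -0.013, 0.005], [-0.001, -0.207, -0.978, 1.187]]
pick_grip [226. 335.] 0.8 [ 0.461 -0.038  0.037]
pick_grip [234. 272.] 0.72 [0.449 0.158 0.037]
pick_tip [233. 276.] 0.8 [0.451 0.146 0.037]
pick_tip [224. 330.] 0.63 [ 0.467 -0.022  0.037]
reset_hole [146. 335.] 0.68 [ 0.709 -0.055  0.07 ]
timer [146. 335.] 0.59 [ 0.708 -0.055  0.065]
rest [239. 269.] 0.85 [0.436 0.169 0.02 ]
steel_tumbler_mid [234. 446.] 0.64 [ 0.41  -0.376  0.048]
shaker_mid [232. 402.] 0.6 [ 0.426 -0.243  0.045]
mug_mid [253. 208.] 0.75 [0.402 0.35  0.056]
scene [[-0.451, -0.612, 0.65, -0.225], [-0.892, 0.291, -0.345, 0.382], [0.022, -0.736, -0.677, 0.85]]
pick_grip [223. 332.] 0.84 [ 0.448 -0.026  0.037]
pick_grip [243. 274.] 0.81 [0.449 0.156 0.037]
pick_tip [223. 326.] 0.81 [ 0.456 -0.008  0.037]
pick_tip [242. 274.] 0.7 [0.452 0.156 0.037]
reset_hole [166. 305.] 0.59 [ 0.689 -0.053  0.07 ]
timer [163. 302.] 0.85 [ 0.711 -0.051  0.065]
rest [255. 271.] 0.86 [0.428 0.174 0.02 ]
steel_tumbler_mid [192. 435.] 0.57 [ 0.418 -0.377  0.048]
steel_tumbler_mid [254. 271.] 0.41 [0.408 0.18  0.048]
shaker_mid [205. 396.] 0.87 [ 0.424 -0.231  0.045]
mug_mid [276. 206.] 0.84 [0.407 0.352 0.056]
```

View pics/top0.png

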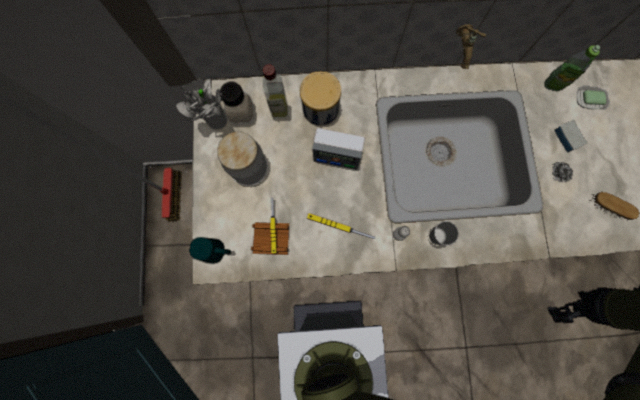

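View pics/scene0.png

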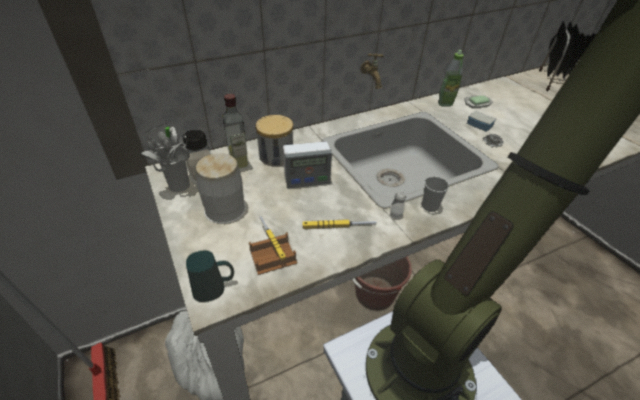

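Run:
```python
import cv2,numpy as np
a=cv2.imread("pics/top0.png");b=cv2.imread("pics/scene0.png")
f=lambda i,r,c,h,w,k:cv2.resize(i[r:r+h,c:c+w],(w*k,h*k),interpolation=cv2.INTER_CUBIC)
A=f(a,120,240,140,133,3);A2=f(b,130,240,150,133,3)
o=np.zeros((450,798,3),np.uint8);o[:420,:399]=A;o[:450,399:]=A2
cv2.imwrite("pics/crop1.png",np.clip(o*1.3,0,255).astype(np.uint8))
```

```text
(no output)
```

View pics/crop1.png

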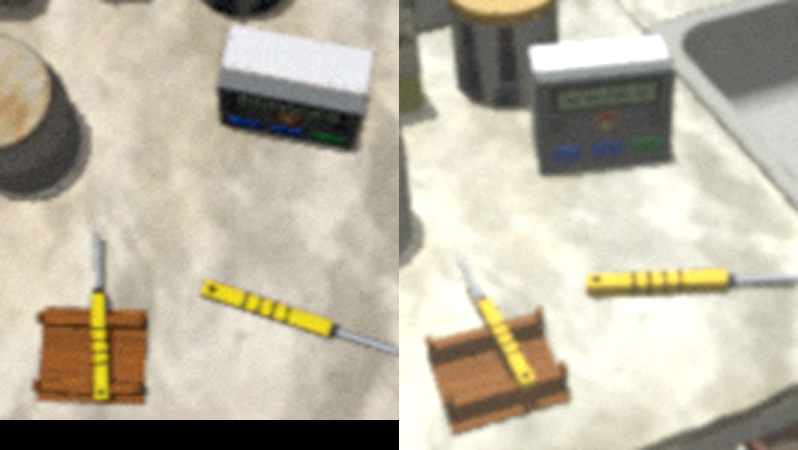

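Run:
```python
from h import *
gs={c:grab_frame(c) for c in("top","scene")}
P=dict(tip=((198.3,272.3),(216.7,261),.037),rear=((252.7,273.3),(257.7,283),.044),front=((217.3,272.7),(230,267.3),.044),
bl=((162.7,314),(187.3,287.7),0),br=((169,359),(182.7,330.3),0),hole=((159.3,336),(170,309),.07),
rFL=((309/3+120,240+42/3),None,.038),rFR=((310/3+120,240+145/3),None,.038),rNL=((380/3+120,240+38/3),None,.038),rNR=((385/3+120,240+145/3),None,.038))
for n,(a,b,z) in P.items():
    pa=atz(gs["top"],a,z);print(n,np.round(pa,3),end=" ")
    if b:
        print(np.round(atz(gs["scene"],b,z),3),end=" ")
        o1,d1=ray(gs["top"],a);o2,d2=ray(gs["scene"],b)
        s=np.linalg.lstsq(np.c_[d1,-d2],o2-o1,rcond=None)[0];print("tri",np.round((o1+s[0]*d1+o2+s[1]*d2)/2,3),end="")
    print()
s=observe();print(R.from_rotvec(s["tcp_rot"]).as_matrix().round(3).tolist())
```

```text
tip [0.56  0.152 0.037] [0.562 0.152 0.037] tri [0.56  0.152 0.039]
rear [0.39  0.155 0.044] [0.387 0.156 0.044] tri [0.39  0.155 0.04 ]
front [0.499 0.152 0.044] [0.498 0.157 0.044] tri [0.5   0.154 0.04 ]
bl [0.679 0.014 0.   ] [0.69  0.012 0.   ] tri [0.676 0.016 0.011]
br [ 0.647 -0.132  0.   ] [ 0.649 -0.129  0.   ] tri [ 0.648 -0.131 -0.   ]
hole [ 0.664 -0.055  0.07 ] [ 0.663 -0.054  0.07 ] tri [ 0.664 -0.055  0.069]
rFL [0.486 0.212 0.038] 
rFR [0.477 0.106 0.038] 
rNL [0.413 0.218 0.038] 
rNR [0.401 0.109 0.038] 
[[0.947, 0.32, -0.0], [0.32, -0.947, 0.0], [-0.0, -0.0, -1.0]]
```

Request:
send_rows([
  [0.04,0.045,0.005,0,0,-0.6,1],
  [0.08,0.09,0.01,0,0,-1.2,1],
  [0.12,0.14,0.015,0,0,-1.8,1],
  [0.16,0.185,0.02,0,0,-2.5,1],
  [0.2,0.23,0.02,0,0,-3.3,1],
])

```text
t: 1.62
eef_pos: [0.4014, -0.3606, 0.252]
tcp_rot: [3.14, -0.035, 0.002]
contact_force: [1.1, -0.2, -0.7]
finger_gap: 0.994
grasp_force: 0.0
```

Request:
send_rows([
  [0.01,0.06,0,0,0,0,1],
  [0.02,0.12,0,0,0,0,1],
  [0.03,0.18,0,0,0,0,1],
  [0.04,0.24,0,0,0,0,1],
  [0.04,0.3,0,0,0,0,1],
])

```text
t: 2.25
eef_pos: [0.4406, -0.06, 0.2516]
tcp_rot: [-3.141, 0.031, -0.002]
contact_force: [1.8, 0.6, 0.4]
finger_gap: 0.998
grasp_force: 0.0
```

Request:
send_rows([
  [0,0.06,0,0,0,0,1],
  [0,0.12,-0.02,0,0,0,1],
  [0,0.18,-0.04,0,0,0,1],
  [0,0.214,-0.06,0,0,0,1],
  [0,0.214,-0.06,0,0,0,1],
])

```text
t: 2.88
eef_pos: [0.4389, 0.1548, 0.1903]
tcp_rot: [-3.141, 0.022, 0.003]
contact_force: [-0.2, -1.1, -0.1]
finger_gap: 1.002
grasp_force: 0.0
```

Run:
```python
from h import *
s=observe();print(s["t"],s["eef_pos"],s["tcp_rot"])
g=save("wrist","pics/w1.png");print(np.round(np.array(g["T"]),3).tolist())
for n in("pick_grip","pick_tip"):
    for r in recognise(n,"wrist")[:3]:print(n,np.round(r["position"]),r["confidence"],np.round(atz(g,r["position"],.037),4))
```

```text
2.875 [0.43888101 0.15478603 0.19026509] [-3.14064043  0.02221639  0.00327295]
[[-0.014, -0.949, -0.315, 0.52], [-1.0, 0.013, 0.005, 0.153], [-0.0, 0.315, -0.949, 0.334], [0.0, 0.0, 0.0, 1.0]]
pick_grip [142. 511.] 0.87 [ 0.4742 -0.0168  0.037 ]
pick_grip [151. 320.] 0.56 [0.4676 0.1546 0.037 ]
pick_tip [150. 324.] 0.96 [0.4683 0.1507 0.037 ]
pick_tip [137. 510.] 0.66 [ 0.4784 -0.0148  0.037 ]
```

View pics/w1.png

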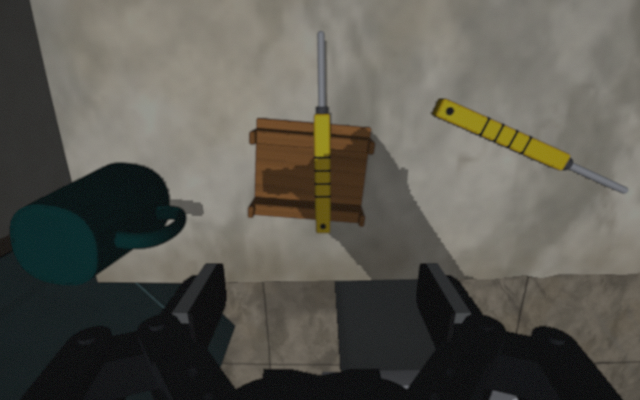

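Run:
```python
from h import *
g=grab_frame("wrist")
for n,rc,z in(("tip",(31,321.3),.040),("front",(110,321.5),.044),("rear",(233,323),.044),("band1",(158,321.8),.044),("band3",(198,322.5),.044),
("r1",(131,258),.03),("r2",(140,368),.03),("r3",(209,254),.03),("r4",(217,360),.03)):print(n,np.round(atz(g,rc,z),4))
```

```text
tip [0.5668 0.1469 0.04  ]
front [0.5052 0.148  0.044 ]
rear [0.3922 0.1489 0.044 ]
band1 [0.4641 0.1486 0.044 ]
band3 [0.4271 0.1487 0.044 ]
r1 [0.4873 0.2057 0.03  ]
r2 [0.4771 0.1063 0.03  ]
r3 [0.4127 0.2154 0.03  ]
r4 [0.4022 0.1124 0.03  ]
```

Request:
send_rows([
  [0.008,-0.005,-0.05,0,0,0,1],
  [0.008,-0.005,-0.1,0,0,0,1],
  [0.008,-0.005,-0.14,0,0,0,1],
  [0.008,-0.005,-0.172,0,0,0,1],
  [0.008,-0.005,-0.172,0,0,0,-1],
])

```text
t: 3.7
eef_pos: [0.4474, 0.1453, 0.0182]
tcp_rot: [3.14, -0.034, -0.004]
contact_force: [-0.7, -0.5, 0.1]
finger_gap: 0.816
grasp_force: 0.0
```

Request:
send_rows([
  [0,0,0,0,0,0,-1],
  [0,0,0,0,0,0,-1],
  [0,0,0,0,0,0,-1],
  [0,0,0,0,0,0,-1],
  [0,0,0,0,0,0,-1],
])

```text
t: 4.32
eef_pos: [0.4488, 0.147, 0.0205]
tcp_rot: [-3.141, 0.032, -0.004]
contact_force: [-0.4, -1.3, 9.6]
finger_gap: 0.151
grasp_force: 58.5
```

Request:
send_rows([
  [0,0,0.02,0,0,0,-1],
  [0,0,0.05,0,0,0,-1],
  [0,0,0.08,0,0,0,-1],
  [0,0,0.1,0,0,0,-1],
  [0,0,0.1,0,0,0,-1],
])

```text
t: 4.95
eef_pos: [0.4489, 0.1471, 0.1209]
tcp_rot: [-3.14, 0.032, -0.006]
contact_force: [-0.4, -0.5, -0.7]
finger_gap: 0.147
grasp_force: 58.9
```

```bash
cat > tf.py <<'E'
from h import *
from scipy.optimize import least_squares
def corner(p,l): 
    c,s=np.cos(p[2]),np.sin(p[2]);return [p[0]+c*l[0]-s*l[1],p[1]+s*l[0]+c*l[1],l[2]]
E
python3 - <<'E'
from tf import *
s=observe();print(s["t"],s["eef_pos"],s["tcp_rot"],s["contact_force"])
g={c:grab_frame(c) for c in("top","scene")}
top=lambda x,y:((y+.5)/3-.5+120,(x+.5)/3-.5+240)
sc=lambda x,y:((y+.5)/3-.5+130,(x-399+.5)/3-.5+240)
# local: x into timer from front face, y left
obs=[("top",(0,.075,0),top(222,128)),("top",(0,-.075,0),top(357,147)),("top",(.07,.075,.13),top(232,27)),("top",(.07,-.075,.13),top(372,48)),("top",(0,0,.07),top(288,118)),
("scene",(0,.075,0),sc(542,172)),("scene",(0,-.075,0),sc(670,158)),("scene",(.07,.075,.13),sc(531,45)),("scene",(.07,-.075,.13),sc(667,36)),("scene",(0,0,.07),sc(606,120))]
f=lambda p:np.ravel([np.array(proj(g[c],corner(p,l)))-o for c,l,o in obs])
r=least_squares(f,[.664,-.055,-.2],loss="soft_l1");print(r.x,np.degrees(r.x[2]));print(f(r.x).reshape(-1,2).round(1).tolist())
w=save("wrist","pics/w2.png")
E
```

```text
4.95 [0.44893698 0.14710408 0.12089203] [-3.14049954  0.0316944  -0.00565411] [-0.37698016 -0.48858505 -0.6535184 ]
[ 0.6638279  -0.05659324 -0.24861007] -14.244307855416015
[[-0.6, -0.3], [0.9, -0.6], [-1.5, -0.5], [-0.1, 2.0], [0.2, 0.7], [1.9, 0.1], [1.0, 1.0], [0.0, -1.0], [-1.8, -1.4], [0.1, 0.9]]
```

View pics/w2.png

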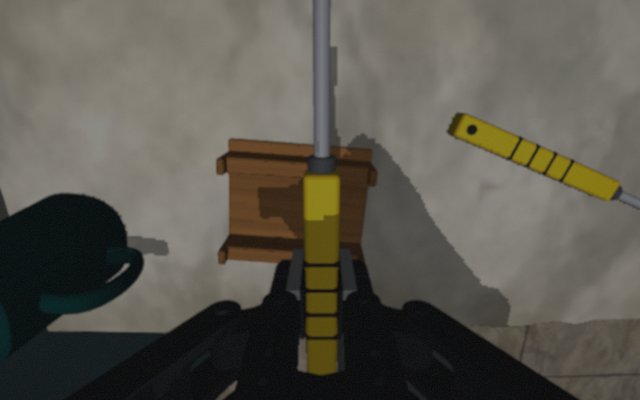

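Request:
send_rows([
  [0.015,-0.04,0,0,0,-0.5,-1],
  [0.035,-0.09,0,0,0,-1.1,-1],
  [0.055,-0.135,-0.01,0,0,-1.7,-1],
  [0.069,-0.168,-0.04,0,0,-2.15,-1],
  [0.069,-0.168,-0.068,0,0,-2.15,-1],
])

```text
t: 5.72
eef_pos: [0.5173, -0.0249, 0.0493]
tcp_rot: [3.115, -0.393, -0.001]
contact_force: [-0.0, 1.3, -1.1]
finger_gap: 0.152
grasp_force: 58.8
```

Request:
send_rows([
  [0,0,0,0,0,0,-1],
])

```text
t: 5.85
eef_pos: [0.5149, -0.0213, 0.0487]
tcp_rot: [3.118, -0.384, -0.009]
contact_force: [0.1, 0.8, 0.1]
finger_gap: 0.154
grasp_force: 58.8
```

Run:
```python
from tf import *
s=observe();print(s["t"],s["eef_pos"],s["tcp_rot"],s["contact_force"])
im=[]
for c,r0,c0 in(("top",130,300),("scene",140,270)):
    g=grab_frame(c);i=g["color"][r0:r0+75,c0:c0+100,::-1];im.append(cv2.resize(np.clip(i*1.4,0,255).astype(np.uint8),(800,600),interpolation=cv2.INTER_CUBIC)[:,:])
    x=R.from_rotvec(s["tcp_rot"]);d=x.apply([1,0,0]);gp=s["eef_pos"]-.0175*x.apply([0,0,1])
    print(c,"grip",np.round(proj(g,gp),1),"tip",np.round(proj(g,gp+.12*d),1),"hole",np.round(proj(g,[.664,-.056,.07]),1),gp+.12*d)
    cv2.imwrite(f"pics/{c}3.png",im[-1])
```

```text
5.85 [ 0.51489784 -0.02130094  0.04874213] [ 3.11758644 -0.38400978 -0.00927572] [0.10191676 0.7857141  0.09423238]
top grip [207.1 328.5] tip [169.7 335.1] hole [159.2 336.2] [ 0.63141238 -0.05042625  0.06554476]
scene grip [202.  320.8] tip [177.1 312.3] hole [169.8 309.4] [ 0.63141238 -0.05042625  0.06554476]
```

View pics/top3.png

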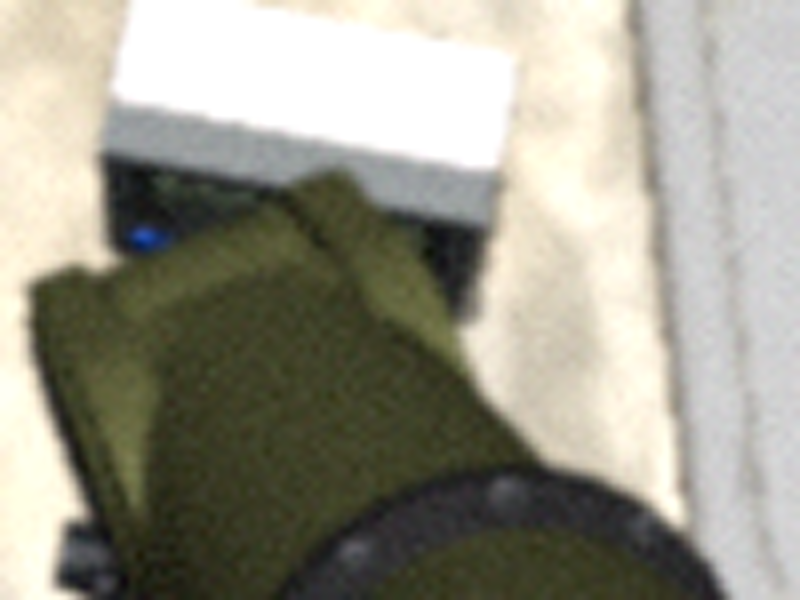

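View pics/scene3.png

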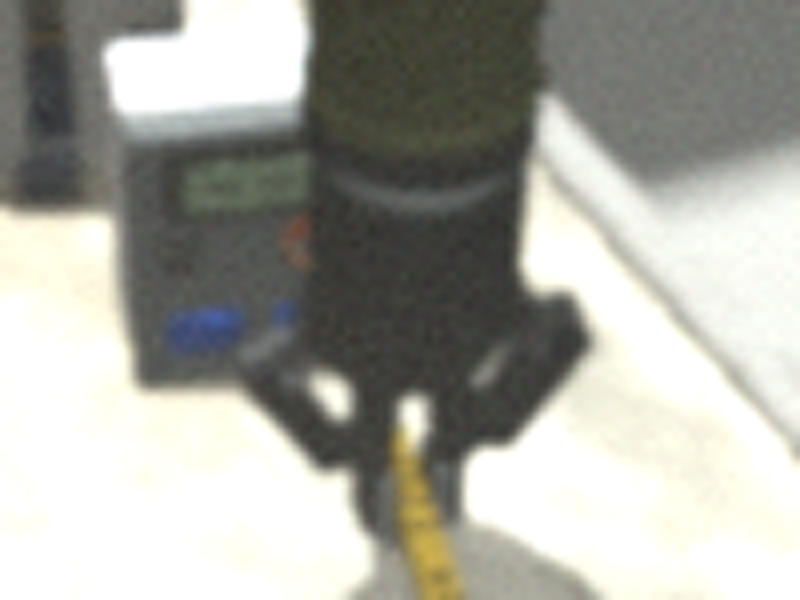

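Run:
```python
from tf import *
for k in range(6):
    s=observe();print(round(s["t"],2),np.round(s["eef_pos"],4),np.round(s["tcp_rot"],3),np.round(s["contact_force"],1))
    g=grab_frame("wrist")
print(np.round(np.array(g["T"])[:3,3],4))
g=save("wrist","pics/w3.png")
g=save("scene","pics/s3.png")
```

```text
5.95 [ 0.5167 -0.0204  0.0511] [-3.118e+00  3.820e-01  2.000e-03] [ 1.  -0.3 -0.1]
6.0 [ 0.5172 -0.0203  0.0518] [-3.118  0.382 -0.   ] [-0.   0.3  0.1]
6.05 [ 0.5175 -0.0203  0.0521] [-3.118e+00  3.820e-01 -2.000e-03] [-0.1  0.6 -0.3]
6.1 [ 0.5176 -0.0205  0.0523] [-3.118e+00  3.820e-01 -3.000e-03] [ 0.3  0.5 -0.2]
6.15 [ 0.5176 -0.0206  0.0523] [-3.118e+00  3.820e-01 -3.000e-03] [-0.2  1.  -0.8]
6.2 [ 0.5175 -0.0207  0.0522] [-3.118e+00  3.830e-01 -3.000e-03] [-0.6 -0.4  0.3]
[ 0.5959 -0.0412  0.1962]
```

View pics/w3.png

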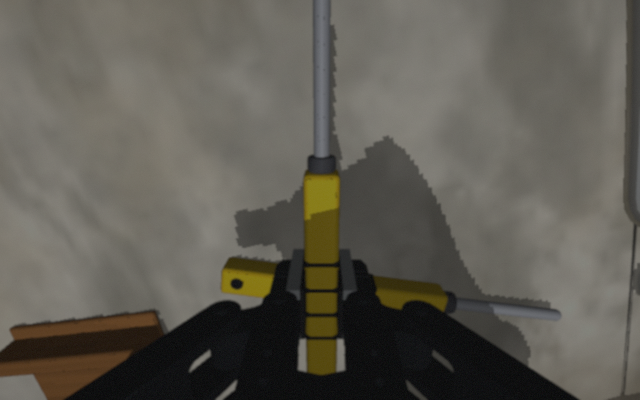

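Run:
```python
from tf import *
g=grab_frame("wrist");im=g["color"].astype(float)
z=.0687
from scipy.ndimage import gaussian_filter
gr=gaussian_filter(im.mean(2),(2,1))
pts=[]
for r in range(5,150,10):
    d=np.gradient(gr[r,300:345]); print(r,300+d.argmax(),300+d.argmin(),end="; ")
print()
for rc,zz in(((5,321.7),z),((150,321.7),z),((172,322),z+.007),((375,322),z+.007),((265,322),z+.007),((336,322),z+.007)):print(rc,np.round(atz(g,rc,zz),4))
s=observe();d=R.from_rotvec(s["tcp_rot"]).apply([1,0,0]);print(s["eef_pos"],d)
```

```text
5 331 312; 15 331 312; 25 333 312; 35 335 312; 45 334 312; 55 335 312; 65 335 328; 75 333 328; 85 335 312; 95 334 312; 105 333 313; 115 334 313; 125 334 313; 135 333 327; 145 339 327; 
(5, 321.7) [ 0.6227 -0.0484  0.0687]
(150, 321.7) [ 0.5746 -0.0365  0.0687]
(172, 322) [ 0.5678 -0.0349  0.0757]
(375, 322) [ 0.4748 -0.0118  0.0757]
(265, 322) [ 0.5305 -0.0256  0.0757]
(336, 322) [ 0.4963 -0.0171  0.0757]
[ 0.51718728 -0.02105926  0.05167141] [ 9.70183811e-01 -2.42369256e-01  7.19275869e-04]
```

Request:
send_rows([
  [0.01,0.0,0.001,0,0,0,-1],
  [0.02,-0.003,0.001,0,0,0,-1],
  [0.027,-0.0047,0.001,0,0,0,-1],
  [0.029,-0.0053,0.001,0,0,0,-1],
  [0.029,-0.0053,0.001,0,0,0,-1],
])

```text
t: 7.02
eef_pos: [0.5459, -0.0265, 0.0521]
tcp_rot: [-3.118, 0.384, 0.001]
contact_force: [-0.2, 0.8, -0.5]
finger_gap: 0.152
grasp_force: 58.8
```

Request:
send_rows([
  [0.003,-0.0007,0,0,0,0,-1],
  [0.006,-0.0015,0,0,0,0,-1],
  [0.009,-0.0022,0,0,0,0,-1],
  [0.0115,-0.0028,0,0,0,0,-1],
  [0.0115,-0.0028,0,0,0,0,-1],
])

```text
t: 7.65
eef_pos: [0.5577, -0.0293, 0.0523]
tcp_rot: [-3.118, 0.384, -0.0]
contact_force: [0.3, -0.1, -1.3]
finger_gap: 0.15
grasp_force: 58.8
```

Run:
```python
from tf import *
f=[]
for k in range(4):
    g=grab_frame("scene");s=observe();f.append(np.r_[s["eef_pos"],s["contact_force"]]);
print(s["t"],np.round(f,4).tolist())
```

```text
7.85 [[0.5575, -0.0292, 0.0522, 0.5902, 0.7714, -1.0729], [0.5574, -0.0292, 0.0522, 0.28, 0.2199, -0.4379], [0.5574, -0.0292, 0.0522, -0.2139, 0.0003, -0.3235], [0.5574, -0.0292, 0.0522, 0.647, -0.1385, -0.5049]]
```

Request:
send_rows([
  [0.002,-0.0005,0,0,0,0,-1],
  [0.003,-0.0007,0,0,0,0,-1],
  [0.003,-0.0007,0,0,0,0,-1],
])

```text
t: 8.22
eef_pos: [0.5603, -0.0299, 0.0522]
tcp_rot: [3.118, -0.384, -0.001]
contact_force: [-1.3, 1.1, -1.1]
finger_gap: 0.15
grasp_force: 58.9
```

Request:
send_rows([
  [0.002,-0.0005,0,0,0,0,-1],
  [0.003,-0.0007,0,0,0,0,-1],
  [0.003,-0.0007,0,0,0,0,-1],
])

```text
t: 8.6
eef_pos: [0.5631, -0.0306, 0.0521]
tcp_rot: [3.118, -0.384, -0.002]
contact_force: [-3.3, 0.7, 0.0]
finger_gap: 0.15
grasp_force: 58.9
```

Request:
send_rows([
  [0.002,-0.0005,0,0,0,0,-1],
  [0.003,-0.0007,0,0,0,0,-1],
  [0.003,-0.0007,0,0,0,0,-1],
])

```text
t: 8.98
eef_pos: [0.5661, -0.0314, 0.0521]
tcp_rot: [3.118, -0.384, -0.001]
contact_force: [-4.2, 0.9, -0.1]
finger_gap: 0.154
grasp_force: 58.9
```

Request:
send_rows([
  [0.001,-0.0003,0,0,0,0,-1],
  [0.002,-0.0005,0,0,0,0,-1],
  [0.002,-0.0005,0,0,0,0,-1],
])

```text
t: 9.35
eef_pos: [0.5666, -0.0315, 0.0518]
tcp_rot: [3.118, -0.383, -0.006]
contact_force: [-8.5, 0.5, 1.9]
finger_gap: 0.146
grasp_force: 59.0
```

Request:
send_rows([
  [0.001,-0.0003,0,0,0,0,-1],
  [0.001,-0.0003,0,0,0,0,-1],
  [0.001,-0.0003,0,0,0,0,-1],
  [0.001,-0.0003,0,0,0,0,-1],
  [0.001,-0.0003,0,0,0,0,-1],
])

```text
t: 9.98
eef_pos: [0.5666, -0.0316, 0.0516]
tcp_rot: [3.118, -0.383, -0.009]
contact_force: [-10.6, 1.7, 1.9]
finger_gap: 0.15
grasp_force: 59.1
```

Request:
send_rows([
  [0,0,0,0,0,0,-1],
  [0,0,0,0,0,0,-1],
  [0,0,0,0,0,0,-1],
  [0,0,0,0,0,0,-1],
  [0,0,0,0,0,0,-1],
])

```text
t: 10.6
eef_pos: [0.5666, -0.0316, 0.0516]
tcp_rot: [3.118, -0.383, -0.008]
contact_force: [-10.4, 2.4, 2.1]
finger_gap: 0.152
grasp_force: 59.1
```

Request:
send_rows([
  [0,0,0,0,0,0,-1],
  [0,0,0,0,0,0,-1],
  [0,0,0,0,0,0,-1],
  [0,0,0,0,0,0,-1],
  [0,0,0,0,0,0,-1],
])

```text
t: 11.22
eef_pos: [0.5667, -0.0316, 0.0516]
tcp_rot: [3.118, -0.383, -0.008]
contact_force: [-10.6, 3.0, 1.3]
finger_gap: 0.152
grasp_force: 59.1
```

Request:
send_rows([
  [0,0,0,0,0,0,-1],
  [0,0,0,0,0,0,-1],
  [0,0,0,0,0,0,-1],
  [0,0,0,0,0,0,-1],
  [0,0,0,0,0,0,-1],
])

```text
t: 11.85
eef_pos: [0.5666, -0.0316, 0.0516]
tcp_rot: [3.118, -0.383, -0.009]
contact_force: [-10.6, 1.9, 2.2]
finger_gap: 0.149
grasp_force: 59.1
```

Request:
send_rows([
  [-0.008,0.002,0,0,0,0,-1],
  [-0.02,0.005,0,0,0,0,-1],
  [-0.035,0.0087,0,0,0,0,-1],
  [-0.05,0.0125,0,0,0,0,-1],
  [-0.058,0.0145,0.03,0,0,0,-1],
])

```text
t: 12.48
eef_pos: [0.5103, -0.0174, 0.0815]
tcp_rot: [3.118, -0.383, -0.003]
contact_force: [0.0, 0.0, 0.2]
finger_gap: 0.154
grasp_force: 58.8
```

Request:
send_rows([
  [-0.005,0.01,0.04,0,0,0.3,-1],
  [-0.02,0.05,0.045,0,0,0.8,-1],
  [-0.035,0.09,0.045,0,0,1.3,-1],
  [-0.05,0.13,0.045,0,0,1.8,-1],
  [-0.06,0.16,0.045,0,0,2.1,-1],
])

```text
t: 13.1
eef_pos: [0.4516, 0.1446, 0.128]
tcp_rot: [-3.14, 0.035, -0.005]
contact_force: [1.4, -0.2, -0.2]
finger_gap: 0.154
grasp_force: 58.8
```

Request:
send_rows([
  [0,0,0,0,0,0,-1],
  [0,0,0,0,0,0,-1],
  [0,0,0,0,0,0,-1],
])

```text
t: 13.48
eef_pos: [0.4521, 0.1413, 0.1273]
tcp_rot: [3.141, -0.043, 0.001]
contact_force: [-0.0, -1.4, -0.0]
finger_gap: 0.15
grasp_force: 58.8
```

Request:
send_rows([
  [-0.003,0.0065,-0.02,0,0,0,-1],
  [-0.003,0.0065,-0.05,0,0,0,-1],
  [-0.003,0.0065,-0.08,0,0,0,-1],
  [-0.003,0.0065,-0.094,0,0,0,-1],
  [-0.003,0.0065,-0.094,0,0,0,-1],
])

```text
t: 14.1
eef_pos: [0.4483, 0.1483, 0.0327]
tcp_rot: [3.141, -0.04, -0.002]
contact_force: [0.6, 0.2, -0.4]
finger_gap: 0.15
grasp_force: 58.8
```

Request:
send_rows([
  [0,0,-0.004,0,0,0,-1],
  [0,0,-0.008,0,0,0,-1],
  [0,0,-0.011,0,0,0,-1],
  [0,0,-0.0115,0,0,0,-1],
  [0,0,-0.0115,0,0,0,-1],
])

```text
t: 14.72
eef_pos: [0.4485, 0.1489, 0.0219]
tcp_rot: [-3.141, 0.039, -0.0]
contact_force: [0.4, 0.1, -0.4]
finger_gap: 0.154
grasp_force: 58.8
```

Not touching yet; ease down to contact.

Request:
send_rows([
  [0,0,-0.001,0,0,0,-1],
  [0,0,-0.0015,0,0,0,-1],
  [0,0,-0.0015,0,0,0,-1],
])

```text
t: 15.1
eef_pos: [0.4486, 0.1489, 0.0206]
tcp_rot: [3.141, -0.039, 0.001]
contact_force: [-0.7, -0.6, 5.1]
finger_gap: 0.148
grasp_force: 59.6
```

Request:
send_rows([
  [0,0,-0.0005,0,0,0,-1],
  [0,0,-0.001,0,0,0,-1],
  [0,0,-0.001,0,0,0,-1],
])

```text
t: 15.48
eef_pos: [0.4486, 0.1489, 0.0205]
tcp_rot: [3.141, -0.039, 0.002]
contact_force: [-4.0, -1.1, 20.6]
finger_gap: 0.149
grasp_force: 61.7
```

Contact. Release, partly first, then fully, and rise.

Request:
send_rows([
  [0,0,0.001,0,0,0,-1],
  [0,0,0.001,0,0,0,-0.5],
  [0,0,0.001,0,0,0,0],
  [0,0,0.001,0,0,0,0.5],
  [0,0,0.001,0,0,0,1],
])

```text
t: 16.1
eef_pos: [0.4485, 0.1489, 0.0201]
tcp_rot: [-3.141, 0.039, 0.0]
contact_force: [-1.0, 0.2, -0.4]
finger_gap: 0.867
grasp_force: 0.0
```

Request:
send_rows([
  [0,0,0,0,0,0,1],
  [0,0,0.02,0,0,0,1],
  [0,0,0.07,0,0,0,1],
  [0,0,0.12,0,0,0,1],
  [0,0,0.17,0,0,0,1],
])

```text
t: 16.73
eef_pos: [0.4482, 0.1488, 0.1919]
tcp_rot: [-3.141, 0.039, 0.0]
contact_force: [1.4, 0.7, -0.1]
finger_gap: 1.0
grasp_force: 0.0
```

Request:
send_rows([
  [0,0,0,0,0,0,1],
  [0,0,0,0,0,0,1],
])

```text
t: 16.98
eef_pos: [0.4483, 0.1485, 0.1901]
tcp_rot: [3.141, -0.04, 0.0]
contact_force: [0.5, 0.3, -0.8]
finger_gap: 0.997
grasp_force: 0.0
```

Run:
```python
from tf import *
s=observe();print(s["t"],s["eef_pos"],s["finger_gap"],s["contact_force"])
save("wrist","pics/w4.png")
```

```text
16.975 [0.44826102 0.14849423 0.19006248] 0.9966872362495193 [ 0.54090893  0.2651768  -0.75962813]
```

View pics/w4.png

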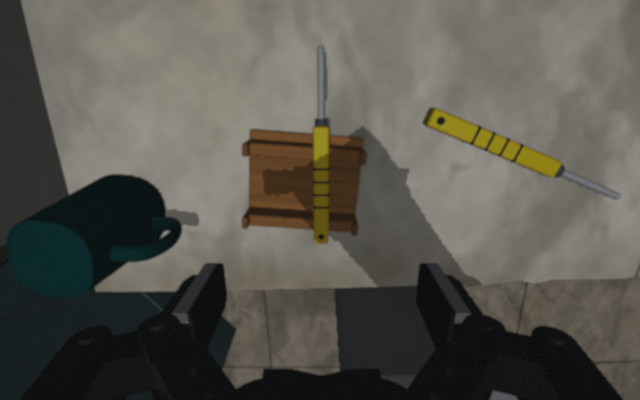

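The picture shows the pick lying across both bars (tip at 320,47, handle rear at 321,240) in its first position. The mug is undisturbed and the gripper is clear.

```bash
python3 -c "
from station import *
print(hand_in())"
```

```text
the job is handed in; nothing more can be done
None
```

The button was pushed to its hard stop, held there for about 2.5 s and released; the pick was then laid back across both bars of its rest, and the job was handed in at about 17 s, with no verdict returned. I did not re-check the shaker and tumbler in a final picture, but the arm never went low near them.

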